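# Gauge the chocolate logs

## Task

Find the thickest chocolate log that goes through the gauge: begin with the thickest, slide the gauge plate so its hole stands in front of it and push the log up against the plate; when it will not enter, leave it on its rails and step down to the next thinner one. Push the log that fits through the hole, draw it out on the far side and leave it lying on the out-feed rails, clear of the plate. Leave the thinnest log and the other things around alone.

Things in the scene. Friction and masses are not known exactly. Their poses are not given: they have to be found in the camera images.
- bench: Fixed bamboo board 420 x 230 x 16 mm with three lanes of steel rails at y = -64, 0, 64 mm, cut across by a gauge plate. Origin on the table, under where the middle lane meets the plate's front face. x runs along the lanes in the pushing direction (robot's left, within 0.2 rad), z up. In-feed rails x = -205 to -4 mm; out-feed rails, empty at the start, x = 16 to 190 mm, then a stop lip 56 mm high.
- gauge (a joint): Position (m) of the sliding aluminium gauge plate along the bench's y axis: the hole's centre is at bench y = this value. Range -0.075 to 0.075; it starts anywhere. In line with the lanes at -0.064, 0 and 0.064. Stays where left; about 2 N to slide.
- gauge_hole (a point): Centre of the plate's one round through hole (43 mm diameter), on its front (in-feed) face, 60.2 mm above the table, level with the 38 mm log's axis on the rails; axes as the bench's. The upright plate is 10 mm thick (x 0 to 10 mm), 80 mm wide across the lanes, from 26 to 92 mm above the table.
- gauge_knob (a point): Centre of the top of the plate's handle: upright round steel stub, 16 mm diameter, 20 mm tall, on the middle of the plate's upper edge (92 to 112 mm above the table), straight over the hole and 5 mm behind its front face. Pinch it from above or push it sideways to slide the plate.
- outfeed (a point): Point on the middle lane's axis line, 100 mm beyond the plate's front face, level with the rail tops, 44 mm above the table. Every lane is two round rails of 8 mm diameter, 22 mm apart centre to centre, with free space beside them (cross bars lie below, tops 36 mm above the table), so open fingers can straddle a log and its rails.
- log_thick: The thickest of three dark-chocolate logs: solid cylinder, 46 mm diameter, 130 mm long, about 270 g. Origin mid-length on its axis, which is its x axis (it may roll). Starts lying along any one of the in-feed lanes, front end 20 to 50 mm before the plate, axis 64.7 mm above the table. Too thick for the hole.
- log_middle: The middle one of three dark-chocolate logs: solid cylinder, 38 mm diameter, 130 mm long, about 185 g. Origin mid-length on its axis, which is its x axis (it may roll). Starts lying along any one of the in-feed lanes, front end 20 to 50 mm before the plate, axis 60.2 mm above the table. Goes through the hole with 2.5 mm to spare all round when the hole is in line with its lane.
- log_thin: The thinnest of three dark-chocolate logs: solid cylinder, 30 mm diameter, 130 mm long, about 115 g. Origin mid-length on its axis, which is its x axis (it may roll). Starts lying along any one of the in-feed lanes, front end 20 to 50 mm before the plate, axis 55.5 mm above the table.
- kraft_box: Bystander: open brown card box, 130 x 180 x 50 mm, on the table to the left of the bench. Origin under its centre.
- bottle: Bystander: white plastic bottle, 70 mm diameter, 200 mm tall, to the robot's left. Origin under its centre.
- steel_cup: Bystander: small steel cup, 80 mm across, 45 mm tall, to the right of the bench, nearer the robot. Origin under its centre.
- spatula: Bystander: spatula with black handle, 240 mm long, lying on the table to the right of the bench, farther out. Origin on the underside of it.

How it is judged:
By the outcome, as a careful person would: the job done as asked, in the order asked, and still so for the second after the job is handed in, with the robot touching nothing.
It also fails if it takes over 72 s, if anything falls off the work surface, if the arm or the gripper's body presses on something with over 40 N, if the wrist force passes 120 N, or if a joint passes its speed limit or range.

## Robot

A 6-joint arm with a two-finger parallel gripper is mounted at the origin on the work surface. World frame = base frame: x ahead of the robot, y to its left, z up, the work surface at z = 0. Lengths are in mm, angles in rad, forces in N, time in s.
With the tool pointing down it reaches from about 400 to 925 mm from the base axis. Payload 12.5 kg.
Tool frame: the origin (TCP) lies at the centre of the arm's flange, where the gripper is bolted on; the fingertips stand 190 mm ahead of it and the grasp point (between the pads) lies 171 mm ahead of it; z points along the fingers, y is the line along which they close (so a half turn about z gives the same grasp; the last joint's range is limited). The gripper opens to 95 mm and grips with 3 to 60 N. Pads are 20 mm wide; open, the fingers measure 119 mm over their backs; the gripper's body (75 mm by 180 mm) begins 59 mm behind the grasp point.
Start: joints at [-1.386, 0.491, 1.559, -0, 1.092, -0.106], TCP at [179.219, -598.753, 404.761] pointing down, gripper open.
Joint ranges: [-3.1, 3.1], [-0.84, 2.19], [0.05, 2.79], [-1.13, 4.28], [0.06, 2.93], [-2.69, 2.69]. Speed limits (rad/s): [2.22, 2.22, 2.79, 3.14, 3.14, 3.14].

## Interface

Orientations are given as [roll, pitch, yaw] about the fixed x, y, z axes, in that order (R = Rz(yaw) Ry(pitch) Rx(roll)).
In Python, from cell import env, read_camera, search_frame, cut_out gives the robot as it stands. The module is installed in compiled form; this text tells all that it offers.
- The arm moves only by the tool move_arm, never from a script. Its argument "commands" is a list of rows, each a list of 3 entries, a list of its own where there are three numbers: the shift along the world's x, y, z normalised to -1 to 1, where 1 is 0.03 m, then the turn about the world's z normalised to -1 to 1, where 1 is 0.08 rad, then the opening, from -1 (shut) to 1 (fully open), so that 0 is half open. A call has 1 to 20 rows; each row shifts and turns the commanded pose from where the row before left it; what a row does not reach is not made up. A row lasts 1/12 s, in which the tool goes at most 41.7 mm and 7.16 degrees, less where a joint would pass 70% of its speed; a pose out of reach is approached as far as the arm can. A call with a number of a shift or a turn outside -1 to 1 is refused whole. A call with a gripper value outside its range is refused whole. The fingers move at their own pace and stop on an object; the grip force is fixed at half the most. Time passes only in rows, so rows that do not move let the fingers close. It gives the time, the measured TCP pose, the force, the opening and the grip force at its end, in the units of the state.
- env.state(): the state, without advancing time (a new reading comes with each control period).
- read_camera(name): name is "scene" or "top" or "wrist"; returns a dict with "image" (384x512x3 uint8, red, green, blue), "fx", "fy", "cx", "cy" (pixels), "rvec" (rotation vector, rad) and "tvec" (3), from world to camera coordinates, as OpenCV has them. Camera axes: x right, y down, z forward; pixel columns grow to the right and rows downward; lengths in mm; the calibration is good to about 2 mm. A picture is of the moment at which its call begins. There is no depth.
- env.job_done(): hands the job in; it is judged then, once.
Trained networks look in a picture, given as the dict that the camera call returned (one of the last four; its "shot" number tells which), for a name from the list of things; names that differ only in an ending like _2 or _b are one class to them, and where a whole thing is asked for, a point or a joint stands for the part that bears it (a point fixed in the world has none). Each returns a list of dicts, best first, with "confidence" (0 to 1); they miss things now and then, are a little off and sometimes report something else, mostly with a low value. They report only what shows in the picture. A call takes as long as a camera call.
- search_frame(thing, picture): "at" ([column, row] in pixels, amid what is visible of it).
- cut_out(thing, picture): "region" (384x512 bool, what is visible of it) and "at" ([column, row] in pixels, amid what is visible of it).
The state is a dict: "t": time; "joints": joint angles; "qvel": joint speeds; "tau": joint torques, N m; "eef_pos": TCP position; "tcp_rot": TCP orientation; "ft_force": force on the tool from outside, world axes, zero at the start; "moment": the same for the moment, N m; "opening": opening from 0.0 (shut) to 1.0 (fully open); "grip_force": force on a finger pad.
Only numpy, scipy, OpenCV 4.12 (cv2) and the standard library are available. Lean on these libraries where they do the work, as an engineer would, in place of code of your own. Each camera call takes 0.05 s, during which the arm holds its last target. There are 200 camera calls.

## Working session

There is one attempt and no reset: what is moved stays moved. The work goes in short steps, Python scripts to look and compute and a tool call to move; the robot and the scene stay as the last step left them, time stands still between calls to the robot, and variables do not carry over. Pictures are saved under pics/ and viewed, at most 10 in all, crops included, and the job is handed in when it is done.

Besides the shell and the picture viewer there is one more tool, called after "Call:" by a JSON object that holds its "fn" and its "kwargs", one argument or row to a line. move_arm: Moves the arm, as the interface text tells. Its arguments: {"type":"object","properties":{"commands":{"type":"array","items":{"type":"array"}}},"required":["commands"]}

```bash
mkdir -p pics
cat > h.py <<'E'
import numpy as np, cv2
from cell import env, read_camera, search_frame, cut_out
def ray(p,uv):
    R,_=cv2.Rodrigues(np.array(p["rvec"],float)); t=np.array(p["tvec"],float).ravel()
    d=R.T@np.array([(uv[0]-p["cx"])/p["fx"],(uv[1]-p["cy"])/p["fy"],1.]); return -R.T@t,d
def atz(p,uv,z):
    o,d=ray(p,uv); return o+d*(z-o[2])/d[2]
def proj(p,X):
    K=np.array([[p["fx"],0,p["cx"]],[0,p["fy"],p["cy"]],[0,0,1.]])
    return cv2.projectPoints(np.array(X,float).reshape(-1,3),np.array(p["rvec"],float),np.array(p["tvec"],float),K,None)[0].reshape(-1,2)
def save(p,n): cv2.imwrite("pics/"+n,p["image"][:,:,::-1])
E
python3 - <<'E'
from h import *
np.set_printoptions(precision=1,suppress=True)
a=read_camera("top"); b=read_camera("scene")
for p,n in((a,"top"),(b,"scene")):
    o,_=ray(p,(0,0)); print(n,o,p["fx"])
    for th,z in(("log_thick",64.7),("log_middle",60.2),("log_thin",55.5),("gauge_knob",112),("gauge_hole",60),("bench",16),("bottle",100),("kraft_box",25),("steel_cup",20),("spatula",5)):
        r=search_frame(th,p); print(th,[(x["at"],round(x["confidence"],2),atz(p,x["at"],z)) for x in r[:2]])
im=np.hstack([cv2.resize(a["image"],(400,300)),cv2.resize(b["image"],(400,300))])
save(a,"top.png");save(b,"scene.png")
print(env.state())
E
```

```text
top [ 224.5   16.2 1543.6] 409.3725419320434
log_thick [([289.5, 188.6], 0.95, array([ 525.1, -108.5,   64.7]))]
log_middle [([282.0, 170.2], 0.68, array([596.7, -83.8,  60.2]))]
log_thin [([288.1, 205.9], 0.6, array([ 462.2, -101.5,   55.5])), ([257.3, 201.3], 0.6, array([482.4,  11.3,  55.5]))]
gauge_knob [([258.4, 202.3], 0.46, array([469. ,   7.7, 112. ])), ([360.0, 220.5], 0.17, array([ 394.6, -347.2,  112. ]))]
gauge_hole [([255.6, 199.2], 0.55, array([489.7,  17.4,  60. ]))]
bench [([252.2, 193.4], 0.71, array([520.3,  29.8,  16. ]))]
bottle [([131.3, 259.3], 0.65, array([280.6, 457.7, 100. ])), ([286.0, 204.9], 0.16, array([458.9, -90.6, 100. ]))]
kraft_box [([139.3, 166.2], 0.93, array([636.4, 459.7,  25. ])), ([292.9, 187.1], 0.51, array([ 538.7, -124.9,   25. ]))]
steel_cup [([357.8, 217.6], 0.69, array([ 416.6, -363.1,   20. ])), ([292.0, 187.2], 0.69, array([ 539.4, -122. ,   20. ]))]
spatula [([361.6, 178.2], 0.64, array([ 570.6, -392.1,    5. ]))]
scene [1300.6  692.3  783. ] 434.5652770745186
log_thick [([213.9, 192.3], 0.82, array([ 515.2, -118.3,   64.7]))]
log_midd
[... 418 characters left out ...]
])), ([190.1, 164.3], 0.62, array([ 382.5, -371.5,   16. ]))]
bottle []
kraft_box [([362.7, 319.0], 0.86, array([632.5, 455.9,  25. ]))]
steel_cup [([191.3, 167.3], 0.62, array([ 399.7, -346.4,   20. ]))]
spatula [([140.1, 183.2], 0.98, array([ 572.3, -418.3,    5. ])), ([230.9, 188.9], 0.47, array([ 397.7, -157. ,    5. ]))]
{'t': 1.1, 'joints': array([-1.4,  0.5,  1.6, -0. ,  1.1, -0.1]), 'qvel': array([ 0., -0., -0.,  0., -0., -0.]), 'tau': array([  0. , -61.2, -25.8,   0.1,   0. ,  -0. ]), 'eef_pos': array([ 179.2, -598.8,  404.8]), 'tcp_rot': array([3.1, 0. , 0.3]), 'ft_force': array([ 0.3, -0.3, -0. ]), 'moment': array([-0., -0.,  0.]), 'grip_force': 0.0, 'opening': 0.9982977113710901}
```

View pics/top.png

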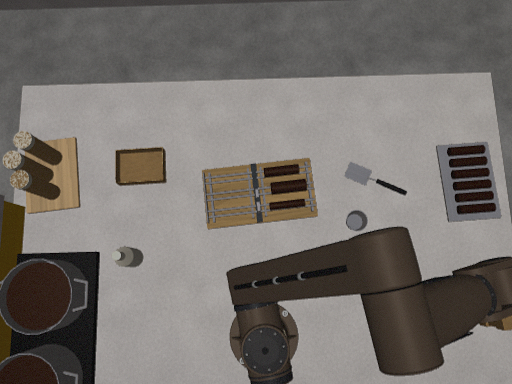

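View pics/scene.png

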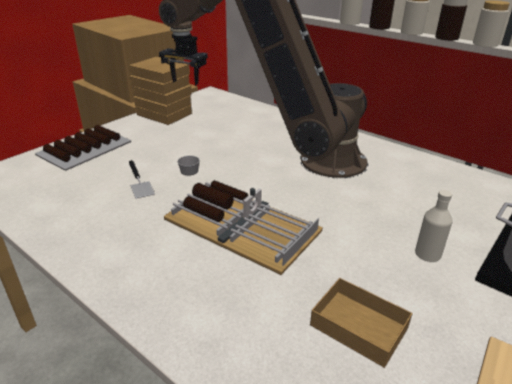

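The top picture shows the bench at about (203–316, 158–227). The middle log is in the far lane (282,170), the thick log in the centre lane (289,188), and the thin log in the lane nearest the robot (288,205). The knob is near (258,202). The scene view agrees with this layout. I'll move over the bench next.

Call:
{"fn": "move_arm", "kwargs": {
  "commands": [
    [[0.55,0.9,0.1],0.875,0],
    [[0.55,0.9,0.1],0.875,0],
    [[0.55,0.9,0.1],0.875,0],
    [[0.55,0.9,0.1],0.875,0],
    [[0.55,0.9,0.1],0.875,0],
    [[0.55,0.9,0.1],0.875,0],
    [[0.55,0.9,0.1],0.875,0],
    [[0.55,0.9,0.1],0.875,0],
    [[0.55,0.9,0.1],0.875,0],
    [[0.55,0.9,0.1],0.875,0],
    [[0.55,0.9,0.1],0.875,0],
    [[0.55,0.9,0.1],0.875,0],
    [[0.55,0.9,0.1],0.875,0],
    [[0.55,0.9,0.1],0.875,0],
    [[0.55,0.9,0.1],0.875,-1],
    [[0.55,0.9,0.1],0.875,-1],
    [[0.55,0.9,0.1],0.875,-1],
    [[0.55,0.9,0.1],0.875,-1],
    [[0,0,0],0,-1],
    [[0,0,0],0,-1]
  ]
}}

```text
t: 2.77
eef_pos: [476.6, -111.6, 458.8]
tcp_rot: [3.141, 0.0, 1.553]
ft_force: [-0.6, 0.4, -0.5]
opening: 0.135
grip_force: 0.0
```

Run:
```python
from h import *
np.set_printoptions(precision=3,suppress=True)
a=read_camera("wrist"); save(a,"w1.png")
o,_=ray(a,(0,0)); print(o,a["fx"],a["shot"])
for th,z in(("log_thick",64.7),("log_middle",60.2),("log_thin",55.5),("gauge_knob",112)):
    for x in cut_out(th,a)[:2]:
        r=x["region"]; ys,xs=np.nonzero(r); print(th,round(x["confidence"],2),x["at"],xs.min(),xs.max(),ys.min(),ys.max(),atz(a,x["at"],z))
        P=np.array([atz(a,(u,v),z)[:2] for u,v in zip(xs[::5],ys[::5])]); 
        (c,wh,ang)=cv2.minAreaRect(P.astype(np.float32)); print('  rect',c,wh,ang)
print({k:env.state()[k] for k in("t","eef_pos","tcp_rot","joints","opening")})
```

```text
[477.734 -28.756 439.337] 277.6409752501086 3
log_thick 0.7 [292.6, 158.1] 277 315 113 213 [529.877 -98.752  64.7  ]
  rect (535.3632202148438, -109.58436584472656) (49.151851654052734, 140.57749938964844) 4.093503475189209
log_middle 0.71 [342.1, 141.5] 326 357 94 194 [597.076 -77.996  60.2  ]
  rect (597.99951171875, -85.21627807617188) (39.296566009521484, 135.30484008789062) 4.988465309143066
log_thin 0.9 [244.7, 157.6] 233 263 109 204 [464.281 -98.614  55.5  ]
  rect (470.1529846191406, -100.43980407714844) (31.422597885131836, 134.5577392578125) 5.356844425201416
gauge_knob 0.98 [260.1, 71.1] 225 293 62 83 [485.574   6.564 112.   ]
  rect (483.7109069824219, 6.444997310638428) (73.4333724975586, 18.69849395751953) 4.542660236358643
gauge_knob 0.68 [295.3, 160.7] 277 315 113 213 [526.594 -93.109 112.   ]
  rect (528.6189575195312, -99.90791320800781) (40.38479232788086, 121.5371322631836) 4.91016960144043
{'t': 3.0167, 'eef_pos': array([ 475.832, -113.62 ,  458.711]), 'tcp_rot': array([-3.142,  0.   ,  1.549]), 'joints': array([-0.369,  0.239,  1.807, -0.   ,  1.096, -0.348]), 'opening': 0.004376988489303429}
```

View pics/w1.png

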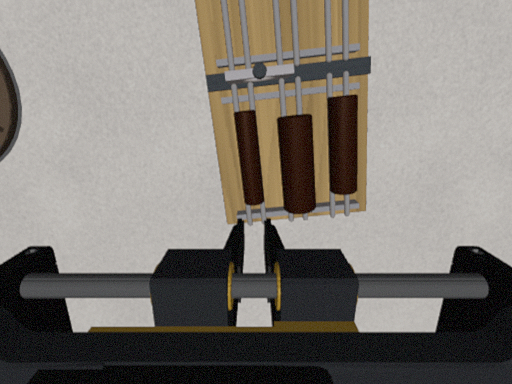

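The wrist view shows the thin log at (248,157), the thick log at (297,163) and the middle log at (343,144). The knob is at (260,70), nearly in front of the thin log's lane. I'll fit the bench pose from the log silhouettes.

```bash
cat >> h.py <<'E'
from scipy.optimize import minimize
DI={"log_thick":(46,64.7,0),"log_middle":(38,60.2,-64),"log_thin":(30,55.5,64)}
def b2w(b,P):
    c,s=np.cos(b[2]),np.sin(b[2]); P=np.atleast_2d(P); return np.c_[b[0]+c*P[:,0]-s*P[:,1],b[1]+s*P[:,0]+c*P[:,1],P[:,2]]
def hull(p,X):
    H=cv2.convexHull(proj(p,X).astype(np.float32)); m=np.zeros((384,512),np.float32)
    S=4; mm=np.zeros((384*S,512*S),np.uint8); cv2.fillConvexPoly(mm,np.round(H*S+S/2-.5).astype(np.int32),1)
    return cv2.resize(mm.astype(np.float32),(512,384),interpolation=cv2.INTER_AREA)
A=np.linspace(0,2*np.pi,40)
def cyl(b,n,xc):
    d,z,y=DI[n]; return np.vstack([b2w(b,np.c_[0*A+xc+e,y+d/2*np.cos(A),z+d/2*np.sin(A)]) for e in(-65,65)])
def knob(b,g): return np.vstack([b2w(b,np.c_[5+8*np.cos(A),g+8*np.sin(A),0*A+z]) for z in(94,112)])
def fit(pics,v0):
    reg=[(p,n,cut_out(n,p)[0]["region"].astype(np.float32)) for p in pics for n in DI]
    def f(v):
        return sum(np.abs(hull(p,cyl(v[:3],n,v[3+list(DI).index(n)]))-r).sum()/r.sum() for p,n,r in reg)
    S=np.array([4,4,.02,4,4,4.]); best=minimize(lambda u:f(v0+u*S),np.zeros(6),method="Nelder-Mead",options=dict(maxiter=500,initial_simplex=np.vstack([np.zeros(6),np.eye(6)*2])))
    return v0+best.x*S,best.fun
E
python3 - <<'E'
from h import *
np.set_printoptions(precision=3,suppress=True)
a=read_camera("wrist"); t=read_camera("top")
v0=np.array([523,3,1.656,-110,-95,-95.])
for ps in([a],[t]):
    v,e=fit(ps,v0); print(v,e)
    if ps==[a]: V=v
im=a["image"].copy()
for k,n in enumerate(DI):
    cv2.polylines(im,[cv2.convexHull(proj(a,cyl(V[:3],n,V[3+k])).astype(np.float32)).astype(int)],True,(0,255,0))
k=min(range(-75,76,1),key=lambda g:np.abs(proj(a,b2w(V[:3],[5,g,112]))[0,0]-260)); print("g",k)
cv2.polylines(im,[cv2.convexHull(proj(a,knob(V[:3],k)).astype(np.float32)).astype(int)],True,(0,255,0))
for y in(-75,-53,-11,11,53,75):
    q=proj(a,b2w(V[:3],[[-200,y,40],[-4,y,40]])).astype(int); cv2.line(im,q[0].tolist(),q[1].tolist(),(255,0,0))
im=cv2.resize(im[30:240,180:400],None,fx=2.8,fy=2.8,interpolation=cv2.INTER_NEAREST); cv2.imwrite("pics/f.png",im[:,:,::-1])
E
```

```text
Traceback (most recent call last):
  File "h.py", line 25, in fit
    reg=[(p,n,cut_out(n,p)[0]["region"].astype(np.float32)) for p in pics for n in DI]
              ~~~~~~~~~~~~^^^
IndexError: list index out of range
```

```bash
sed -i 's/reg=\[.*/reg=[(p,n,c[0]["region"].astype(np.float32)) for p in pics for n in DI for c in [cut_out(n,p)] if c]; print([n for _,n,_ in reg])/' h.py
cat > fitw.py <<'E'
from h import *
import sys
np.set_printoptions(precision=3,suppress=True)
def draw(a,V,g,name,box):
    im=a["image"].copy()
    for k,n in enumerate(DI):
        cv2.polylines(im,[cv2.convexHull(proj(a,cyl(V[:3],n,V[3+k])).astype(np.float32)).astype(int)],True,(0,255,0))
    cv2.polylines(im,[cv2.convexHull(proj(a,knob(V[:3],g)).astype(np.float32)).astype(int)],True,(0,255,0))
    for y in(-75,-53,-11,11,53,75):
        q=proj(a,b2w(V[:3],[[-200,y,40],[-4,y,40]])).astype(int); cv2.line(im,q[0].tolist(),q[1].tolist(),(255,0,0))
    x0,x1,y0,y1=box
    cv2.imwrite("pics/"+name,cv2.resize(im[y0:y1,x0:x1],None,fx=2.7,fy=2.7,interpolation=cv2.INTER_NEAREST)[:,:,::-1])
E
python3 - <<'E'
from fitw import *
v0=np.array([523,3,1.656,-110,-95,-95.])
a=read_camera("wrist"); a2=read_camera("wrist"); v,e=fit([a,a2],v0); V=v; print(v,e)
k=min(range(-75,76,1),key=lambda g:np.abs(proj(a,b2w(V[:3],[5,g,112]))[0,0]-260)); print("g",k)
draw(a,V,k,"f.png",(180,400,30,240))
t=read_camera("top"); print(fit([t],V))
E
```

```text
['log_thick', 'log_middle', 'log_thin', 'log_thick', 'log_middle', 'log_thin']
[ 525.403    3.627    1.661 -110.015  -91.737  -97.026] 0.26853179931640625
g 40
['log_middle']
(array([ 531.148,    6.258,    1.654, -112.116,  -90.699,  -93.1  ]), np.float64(6.411764621734619))
```

View pics/f.png

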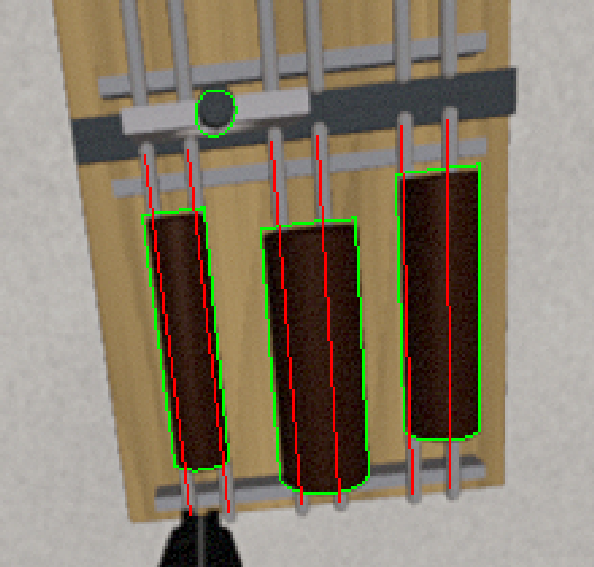

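Fit is good: the outlines sit on the logs and knob, and the rails are about 1 px off. Bench origin is (525.4, 3.6), yaw 1.661, gauge ≈ +40. Next I go over the knob.

Call:
{"fn": "move_arm", "kwargs": {
  "commands": [
    [[0.06,0.8,0],0.28,-0.2],
    [[0.06,0.8,0],0.28,-0.2],
    [[0.06,0.8,0],0.28,-0.2],
    [[0.06,0.8,0],0.28,-0.2],
    [[0.06,0.75,0],0.28,-0.2],
    [[0,0,-0.6],0,-0.2],
    [[0,0,-0.8],0,-0.2],
    [[0,0,-0.8],0,-0.2],
    [[0,0,-0.8],0,-0.2],
    [[0,0,-0.5],0,-0.2],
    [[0,0,0],0,-0.2],
    [[0,0,0],0,-0.2],
    [[0,0,0],0,-0.2]
  ]
}}

```text
t: 4.95
eef_pos: [485.5, 5.7, 354.7]
tcp_rot: [3.14, 0.0, 1.663]
ft_force: [0.2, -0.1, 0.3]
opening: 0.403
grip_force: 0.0
```

Run:
```python
from h import *
np.set_printoptions(precision=3,suppress=True)
a=read_camera("wrist"); save(a,"w2.png")
for x in cut_out("gauge_knob",a)[:2]: print(x["confidence"],x["at"],atz(a,x["at"],112))
print({k:env.state()[k] for k in("t","eef_pos","tcp_rot","opening")})
```

```text
0.86 [252.8, 189.0] [483.438  21.048 112.   ]
{'t': 5.05, 'eef_pos': array([485.389,   5.722, 354.88 ]), 'tcp_rot': array([3.14 , 0.   , 1.663]), 'opening': 0.4009548599385706}
```

View pics/w2.png

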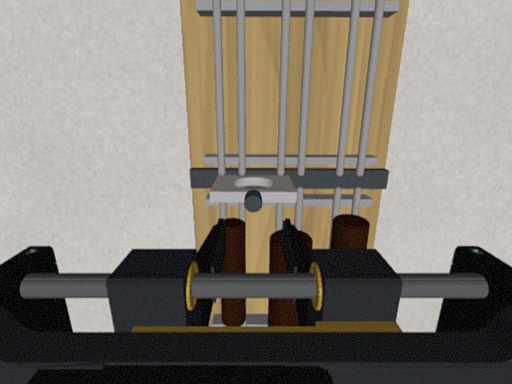

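The fingers sit either side of the knob at (253,200), so the lateral alignment is good. I go down and pinch.

Call:
{"fn": "move_arm", "kwargs": {
  "commands": [
    [[0,0,-0.8],0,-0.2],
    [[0,0,-0.8],0,-0.2],
    [[0,0,-0.6],0,-0.2],
    [[0,0,0],0,-0.2],
    [[0,0,0],0,-1],
    [[0,0,0],0,-1],
    [[0,0,0],0,-1],
    [[0,0,0],0,-1],
    [[0,0,0],0,-1]
  ]
}}

```text
t: 5.8
eef_pos: [485.3, 5.7, 288.8]
tcp_rot: [3.14, 0.0, 1.663]
ft_force: [-0.5, 0.4, 7.1]
opening: 0.158
grip_force: 30.0
```

Call:
{"fn": "move_arm", "kwargs": {
  "commands": [
    [[0.165,0.015,0],0,-1],
    [[0.165,0.015,0],0,-1],
    [[0.165,0.015,0],0,-1],
    [[0.165,0.015,0],0,-1],
    [[0.165,0.015,0],0,-1],
    [[0.165,0.015,0],0,-1],
    [[0.165,0.015,0],0,-1],
    [[0.165,0.015,0],0,-1],
    [[0,0,0],0,-1],
    [[0,0,0],0,-1]
  ]
}}

```text
t: 6.63
eef_pos: [525.4, 9.3, 288.8]
tcp_rot: [3.138, 0.001, 1.663]
ft_force: [2.4, 0.2, 5.7]
opening: 0.161
grip_force: 30.0
```

Call:
{"fn": "move_arm", "kwargs": {
  "commands": [
    [[0,0,0],0,-0.2],
    [[0,0,0],0,-0.2],
    [[0,0,0.8],0,-0.2],
    [[0,0,1],0,-0.2],
    [[0,-0.6,1],0,-1],
    [[0,-0.8,1],0,-1],
    [[0,-0.8,1],0,-1],
    [[0,-0.8,0.9],0,-1],
    [[0,-0.8,0],0,-1],
    [[0,-0.5,0],0,-1],
    [[0,0,0],0,-1],
    [[0,0,0],0,-1],
    [[0,0,0],0,-1]
  ]
}}

```text
t: 7.72
eef_pos: [524.7, -119.1, 458.4]
tcp_rot: [-3.141, -0.001, 1.663]
ft_force: [0.1, 0.6, 0.4]
opening: -0.0
grip_force: 0.0
```

```bash
cat >> fitw.py <<'E'
def look(v0,g0):
    a=read_camera("wrist"); a2=read_camera("wrist"); V,e=fit([a,a2],v0); print(V,e)
    for p in(a,a2):
        for x in cut_out("gauge_knob",p)[:1]:
            r=x["region"]; ys,xs=np.nonzero(r); print("knob",x["confidence"],xs.min(),xs.max(),ys.min(),ys.max(),
              "top-row mid",[ (y,xs[ys==y].mean(),np.ptp(xs[ys==y])) for y in range(ys.min(),ys.max()+1,3)])
    for g in(g0-3,g0,g0+3): print(g,proj(a,b2w(V[:3],[[5,g,112],[5,g-40,92],[5,g+40,92]])).round(1).tolist())
    print({k:env.state()[k] for k in("t","eef_pos","tcp_rot")}); return a,V
E
python3 - <<'E'
from fitw import *
a,V=look(np.array([525.4,3.6,1.661,-110,-91.7,-97]),0)
draw(a,V,0,"f2.png",(150,370,30,240))
E
```

```text
['log_thick', 'log_middle', 'log_thin', 'log_thick', 'log_middle', 'log_thin']
[ 525.369    2.156    1.662 -109.31   -90.533  -95.853] 0.245682030916214
knob 0.85 231 300 53 72 top-row mid [(53, np.float64(266.0), np.int64(6)), (56, np.float64(265.5), np.int64(13)), (59, np.float64(265.0), np.int64(68)), (62, np.float64(265.5), np.int64(69)), (65, np.float64(265.0), np.int64(68)), (68, np.float64(264.5), np.int64(65)), (71, np.float64(263.5), np.int64(59))]
knob 0.96 230 301 51 73 top-row mid [(51, np.float64(266.0), np.int64(2)), (54, np.float64(266.0), np.int64(12)), (57, np.float64(260.9230769230769), np.int64(65)), (60, np.float64(265.5), np.int64(71)), (63, np.float64(265.0), np.int64(70)), (66, np.float64(265.0), np.int64(68)), (69, np.float64(265.0), np.int64(66)), (72, np.float64(264.0), np.int64(58))]
-3 [[267.8, 64.0], [301.7, 66.5], [232.2, 66.4]]
0 [[265.0, 64.0], [299.1, 66.5], [229.6, 66.4]]
3 [[262.3, 63.9], [296.5, 66.5], [227.0, 66.4]]
{'t': 8.2167, 'eef_pos': array([ 524.842, -119.505,  458.743]), 'tcp_rot': array([ 3.142, -0.   ,  1.663])}
```

View pics/f2.png

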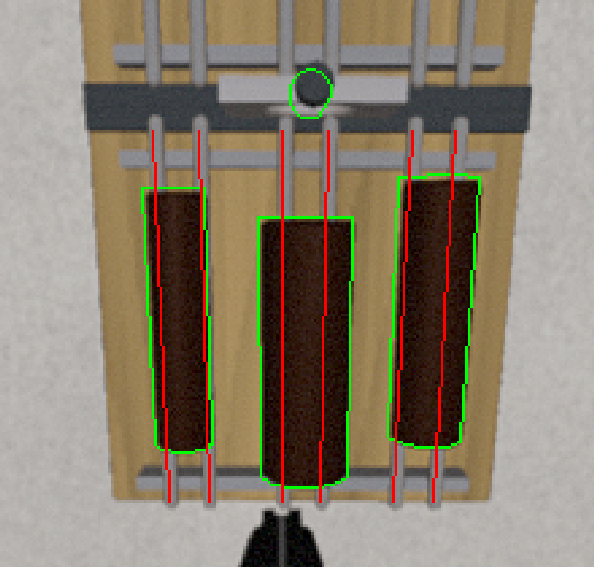

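The gauge is at 0 within about 1 mm: the knob is at column 266 and the model gives 265. Next is going behind the thick log.

Call:
{"fn": "move_arm", "kwargs": {
  "commands": [
    [[0.155,-0.61,0],0,-1],
    [[0.155,-0.61,0],0,-1],
    [[0.155,-0.61,0],0,-1],
    [[0.155,-0.61,0],0,-1],
    [[0,0,-0.9],0,-1],
    [[0,0,-0.9],0,-1],
    [[0,0,-0.9],0,-1],
    [[0,0,-0.9],0,-1],
    [[0,0,-0.9],0,-1],
    [[0,0,-0.9],0,-1],
    [[0,0,-0.9],0,-1],
    [[0,0,-0.9],0,-1],
    [[0,0,0],0,-1],
    [[0,0,0],0,-1]
  ]
}}

```text
t: 9.38
eef_pos: [543.5, -192.9, 242.2]
tcp_rot: [-3.14, -0.001, 1.663]
ft_force: [0.6, -0.0, -0.2]
opening: 0.005
grip_force: 0.0
```

Call:
{"fn": "move_arm", "kwargs": {
  "commands": [
    [[-0.015,0.166,0],0,-1],
    [[-0.015,0.166,0],0,-1],
    [[-0.015,0.166,0],0,-1],
    [[-0.015,0.166,0],0,-1],
    [[-0.015,0.166,0],0,-1],
    [[-0.015,0.166,0],0,-1],
    [[-0.015,0.166,0],0,-1],
    [[-0.015,0.166,0],0,-1],
    [[-0.015,0.166,0],0,-1],
    [[0,0,0],0,-1]
  ]
}}

```text
t: 10.22
eef_pos: [539.2, -147.0, 242.6]
tcp_rot: [-3.141, -0.001, 1.663]
ft_force: [-0.4, 0.5, 0.5]
opening: 0.005
grip_force: 0.0
```

Call:
{"fn": "move_arm", "kwargs": {
  "commands": [
    [[-0.003,0.066,0],0,-1],
    [[-0.006,0.066,0],0,-1],
    [[-0.006,0.066,0],0,-1],
    [[0,0,0],0,-1]
  ]
}}

```text
t: 10.55
eef_pos: [538.7, -141.7, 242.5]
tcp_rot: [-3.141, -0.001, 1.663]
ft_force: [0.5, -0.1, -0.0]
opening: 0.006
grip_force: 0.0
```

Call:
{"fn": "move_arm", "kwargs": {
  "commands": [
    [[-0.003,0.05,0],0,-1],
    [[-0.003,0.05,0],0,-1],
    [[0,0,0],0,-1]
  ]
}}

```text
t: 10.8
eef_pos: [538.6, -138.8, 242.6]
tcp_rot: [-3.141, -0.0, 1.663]
ft_force: [0.5, -0.1, -0.0]
opening: 0.004
grip_force: 0.1
```

Call:
{"fn": "move_arm", "kwargs": {
  "commands": [
    [[-0.003,0.05,0],0,-1],
    [[-0.003,0.05,0],0,-1],
    [[0,0,0],0,-1]
  ]
}}

```text
t: 11.05
eef_pos: [538.5, -135.8, 242.7]
tcp_rot: [-3.141, -0.0, 1.663]
ft_force: [-0.1, -0.1, -0.3]
opening: 0.006
grip_force: 0.1
```

Call:
{"fn": "move_arm", "kwargs": {
  "commands": [
    [[-0.003,0.05,0],0,-1],
    [[-0.003,0.05,0],0,-1],
    [[0,0,0],0,-1]
  ]
}}

```text
t: 11.3
eef_pos: [538.7, -134.0, 243.0]
tcp_rot: [3.14, 0.002, 1.663]
ft_force: [-0.1, -12.3, -1.1]
opening: 0.006
grip_force: 6.3
```

Call:
{"fn": "move_arm", "kwargs": {
  "commands": [
    [[-0.003,0.05,0],0,-1],
    [[0,0,0],0,-1]
  ]
}}

```text
t: 11.47
eef_pos: [538.9, -133.5, 243.2]
tcp_rot: [3.139, 0.004, 1.663]
ft_force: [-1.3, -23.3, -0.6]
opening: 0.009
grip_force: 11.1
```

Run:
```python
from h import *
a=read_camera("wrist"); save(a,"w3.png"); print(env.state()["ft_force"],env.state()["eef_pos"])
```

```text
[ -0.06434217 -21.39674327  -1.42842527] [ 538.8673348  -133.55518837  243.23542498]
```

View pics/w3.png

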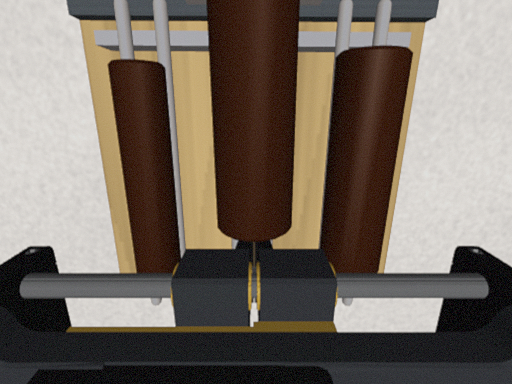

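The thick log (255,120) is against the plate and holds at 21–23 N without entering. I back off and go to the knob.

Call:
{"fn": "move_arm", "kwargs": {
  "commands": [
    [[0.02,-0.25,0],0,-1],
    [[0.025,-0.25,0],0,-1],
    [[0,0,0.7],0,-1],
    [[0,0,1],0,-1],
    [[0,0,1],0,-0.2],
    [[-0.083,0.877,0],0,-0.2],
    [[-0.083,0.877,0],0,-0.2],
    [[-0.083,0.877,0],0,-0.2],
    [[-0.083,0.877,0],0,-0.2],
    [[-0.083,0.877,0],0,-0.2],
    [[-0.083,0.877,0],0,-0.2],
    [[0,0,0],0,-0.2],
    [[0,0,0],0,-0.2]
  ]
}}

```text
t: 12.6
eef_pos: [524.6, 12.3, 323.8]
tcp_rot: [-3.141, -0.0, 1.665]
ft_force: [-0.0, -0.8, 0.0]
opening: 0.396
grip_force: 0.0
```

Call:
{"fn": "move_arm", "kwargs": {
  "commands": [
    [[0.02,-0.1,-0.5],0,-0.2],
    [[0,0,-0.65],0,-0.2],
    [[0,0,0],0,-0.2],
    [[0,0,0],0,-1],
    [[0,0,0],0,-1],
    [[0,0,0],0,-1],
    [[0,0,0],0,-1]
  ]
}}

```text
t: 13.18
eef_pos: [525.4, 8.0, 290.0]
tcp_rot: [3.14, 0.0, 1.663]
ft_force: [-1.0, 0.2, -0.6]
opening: 0.175
grip_force: 0.3
```

Call:
{"fn": "move_arm", "kwargs": {
  "commands": [
    [[0,0,0],0,-1],
    [[0,0,0],0,-1],
    [[0.163,0.015,0],0,-1],
    [[0.163,0.015,0],0,-1],
    [[0.163,0.015,0],0,-1],
    [[0.163,0.015,0],0,-1],
    [[0.163,0.015,0],0,-1],
    [[0.163,0.015,0],0,-1],
    [[0.163,0.015,0],0,-1],
    [[0.163,0.015,0],0,-1],
    [[0.163,0.015,0],0,-1],
    [[0.163,0.015,0],0,-1],
    [[0.163,0.015,0],0,-1],
    [[0.163,0.015,0],0,-1],
    [[0.163,0.015,0],0,-1],
    [[0,0,0],0,-1],
    [[0,0,0],0,-1]
  ]
}}

```text
t: 14.6
eef_pos: [589.4, 13.9, 290.0]
tcp_rot: [3.139, 0.001, 1.663]
ft_force: [2.3, -2.8, 5.2]
opening: 0.159
grip_force: 30.0
```

Call:
{"fn": "move_arm", "kwargs": {
  "commands": [
    [[0,0,0],0,-0.2],
    [[0,0,0],0,-0.2],
    [[0,0,0.8],0,-0.2],
    [[0,0,1],0,-0.2],
    [[0.06,-0.7,1],0,-1],
    [[0.06,-0.7,1],0,-1],
    [[0.06,-0.7,1],0,-1],
    [[0.06,-0.7,0.9],0,-1],
    [[0.06,-0.7,0],0,-1],
    [[0.06,-0.7,0],0,-1],
    [[0,0,0],0,-1],
    [[0,0,0],0,-1],
    [[0,0,0],0,-1]
  ]
}}

```text
t: 15.68
eef_pos: [599.5, -111.3, 459.8]
tcp_rot: [-3.141, -0.001, 1.663]
ft_force: [0.7, 0.2, 0.7]
opening: 0.007
grip_force: 0.0
```

Run:
```python
from fitw import *
a,V=look(np.array([525.4,2.2,1.662,-65,-90.7,-96]),-64)
draw(a,V,-64,"f3.png",(130,350,30,240))
```

```text
['log_thick', 'log_middle', 'log_thin', 'log_thick', 'log_middle', 'log_thin']
[525.95    2.494   1.656 -60.884 -90.845 -96.653] 0.2777339518070221
knob 0.77 221 291 54 73 top-row mid [(54, np.float64(256.0), np.int64(4)), (57, np.float64(255.5), np.int64(11)), (60, np.float64(256.5), np.int64(69)), (63, np.float64(256.0), np.int64(70)), (66, np.float64(255.5), np.int64(69)), (69, np.float64(256.0), np.int64(66)), (72, np.float64(255.5), np.int64(59))]
-67 [[258.1, 65.2], [292.4, 67.8], [223.2, 67.3]]
-64 [[255.3, 65.2], [289.8, 67.8], [220.6, 67.3]]
-61 [[252.6, 65.1], [287.2, 67.8], [218.0, 67.3]]
{'t': 16.1833, 'eef_pos': array([ 599.685, -111.71 ,  460.245]), 'tcp_rot': array([3.142, 0.   , 1.663])}
```

View pics/f3.png

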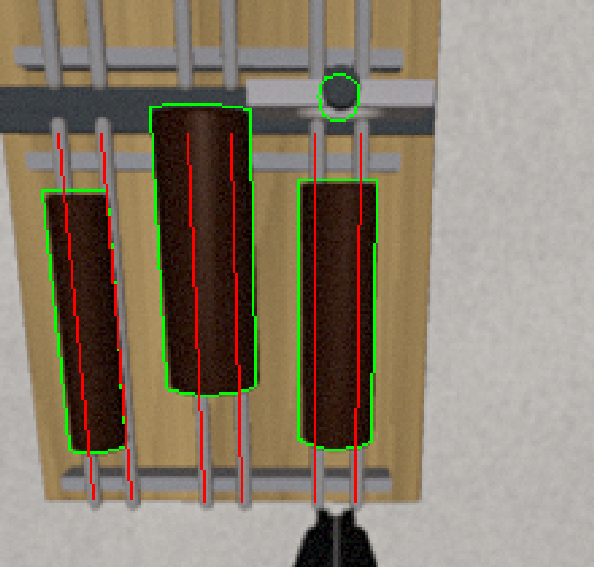

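The hole, knob (340 in the crop) and far-lane rails (mid 339) line up within 1 mm. Next is going behind the middle log.

Call:
{"fn": "move_arm", "kwargs": {
  "commands": [
    [[0.06,-0.64,0],0,-1],
    [[0.06,-0.64,0],0,-1],
    [[0.06,-0.64,0],0,-1],
    [[0,0,-0.9],0,-1],
    [[0,0,-0.9],0,-1],
    [[0,0,-0.9],0,-1],
    [[0,0,-0.9],0,-1],
    [[0,0,-0.9],0,-1],
    [[0,0,-0.9],0,-1],
    [[0,0,-0.95],0,-1],
    [[0,0,-0.95],0,-1],
    [[0,0,0],0,-1],
    [[0,0,0],0,-1]
  ]
}}

```text
t: 17.27
eef_pos: [605.1, -169.5, 240.7]
tcp_rot: [-3.14, -0.001, 1.663]
ft_force: [0.3, 0.1, 1.0]
opening: 0.001
grip_force: 0.0
```

Call:
{"fn": "move_arm", "kwargs": {
  "commands": [
    [[-0.015,0.166,0],0,-1],
    [[-0.015,0.166,0],0,-1],
    [[-0.015,0.166,0],0,-1],
    [[-0.015,0.166,0],0,-1],
    [[-0.015,0.166,0],0,-1],
    [[-0.015,0.166,0],0,-1],
    [[-0.015,0.166,0],0,-1],
    [[0,0,0],0,-1]
  ]
}}

```text
t: 17.93
eef_pos: [601.8, -133.6, 241.4]
tcp_rot: [-3.141, -0.0, 1.663]
ft_force: [0.2, 0.2, -0.5]
opening: 0.004
grip_force: 0.0
```

Call:
{"fn": "move_arm", "kwargs": {
  "commands": [
    [[-0.009,0.1,0],0,-1],
    [[-0.009,0.1,0],0,-1],
    [[-0.009,0.1,0],0,-1],
    [[0,0,0],0,-1]
  ]
}}

```text
t: 18.27
eef_pos: [601.0, -125.1, 241.1]
tcp_rot: [-3.141, -0.0, 1.663]
ft_force: [0.2, -1.1, 0.1]
opening: 0.004
grip_force: 0.0
```

Call:
{"fn": "move_arm", "kwargs": {
  "commands": [
    [[-0.006,0.066,0],0,-1],
    [[-0.006,0.066,0],0,-1],
    [[0,0,0],0,-1]
  ]
}}

```text
t: 18.52
eef_pos: [600.6, -121.3, 241.1]
tcp_rot: [-3.141, -0.0, 1.663]
ft_force: [0.7, -0.5, -0.2]
opening: 0.006
grip_force: 0.0
```

Call:
{"fn": "move_arm", "kwargs": {
  "commands": [
    [[-0.006,0.066,0],0,-1],
    [[-0.006,0.066,0],0,-1],
    [[0,0,0],0,-1]
  ]
}}

```text
t: 18.77
eef_pos: [600.3, -117.3, 241.1]
tcp_rot: [-3.141, -0.0, 1.663]
ft_force: [0.1, 0.2, -0.2]
opening: 0.008
grip_force: 0.0
```

It has gone about 11 mm past the plate face with no force, so it's in the hole. Continuing.

Call:
{"fn": "move_arm", "kwargs": {
  "commands": [
    [[-0.012,0.133,0],0,-1],
    [[-0.012,0.133,0],0,-1],
    [[-0.012,0.133,0],0,-1],
    [[-0.012,0.133,0],0,-1],
    [[-0.012,0.133,0],0,-1],
    [[-0.012,0.133,0],0,-1]
  ]
}}

```text
t: 19.27
eef_pos: [598.2, -93.2, 241.2]
tcp_rot: [-3.142, -0.0, 1.663]
ft_force: [0.0, -0.5, -1.4]
opening: 0.007
grip_force: 0.4
```

Call:
{"fn": "move_arm", "kwargs": {
  "commands": [
    [[-0.012,0.133,0],0,-1],
    [[-0.012,0.133,0],0,-1],
    [[-0.012,0.133,0],0,-1],
    [[-0.012,0.133,0],0,-1],
    [[-0.012,0.133,0],0,-1],
    [[-0.012,0.133,0],0,-1]
  ]
}}

```text
t: 19.77
eef_pos: [596.0, -69.4, 241.3]
tcp_rot: [3.141, 0.0, 1.663]
ft_force: [-0.2, -1.4, -1.3]
opening: 0.005
grip_force: 0.4
```

Call:
{"fn": "move_arm", "kwargs": {
  "commands": [
    [[-0.012,0.133,0],0,-1],
    [[-0.012,0.133,0],0,-1],
    [[-0.012,0.133,0],0,-1],
    [[-0.012,0.133,0],0,-1],
    [[-0.012,0.133,0],0,-1],
    [[-0.012,0.133,0],0,-1]
  ]
}}

```text
t: 20.27
eef_pos: [593.9, -45.5, 241.3]
tcp_rot: [3.141, 0.0, 1.663]
ft_force: [-0.4, -0.1, 0.1]
opening: 0.007
grip_force: 0.4
```

Call:
{"fn": "move_arm", "kwargs": {
  "commands": [
    [[-0.012,0.133,0],0,-1],
    [[-0.012,0.133,0],0,-1],
    [[-0.012,0.133,0],0,-1],
    [[-0.012,0.133,0],0,-1],
    [[-0.012,0.133,0],0,-1],
    [[-0.012,0.133,0],0,-1],
    [[0,0,0],0,-1]
  ]
}}

```text
t: 20.85
eef_pos: [591.7, -21.2, 241.3]
tcp_rot: [3.142, -0.0, 1.663]
ft_force: [-0.3, 0.1, -0.6]
opening: 0.008
grip_force: 0.0
```

Call:
{"fn": "move_arm", "kwargs": {
  "commands": [
    [[-0.009,0.1,0],0,-1],
    [[-0.009,0.1,0],0,-1],
    [[-0.009,0.1,0],0,-1],
    [[-0.009,0.1,0],0,-1],
    [[-0.009,0.1,0],0,-1],
    [[0,0,0],0,-1]
  ]
}}

```text
t: 21.35
eef_pos: [590.4, -6.4, 241.3]
tcp_rot: [3.142, -0.0, 1.663]
ft_force: [-0.2, -0.3, 0.0]
opening: 0.001
grip_force: 0.0
```

Call:
{"fn": "move_arm", "kwargs": {
  "commands": [
    [[0.03,-0.33,0],0,-1],
    [[0,0,0.9],0,-1],
    [[0,0,1],0,-1],
    [[0,0,1],0,0.26],
    [[-0.08,0.94,0],0,0.26],
    [[-0.08,0.94,0],0,0.26],
    [[-0.08,0.94,0],0,0.26],
    [[-0.08,0.94,0],0,0.26],
    [[0,0,0],0,0.26],
    [[0,0,0],0,0.26],
    [[0,0,0],0,0.26]
  ]
}}

```text
t: 22.27
eef_pos: [581.8, 95.3, 328.2]
tcp_rot: [-3.142, 0.0, 1.663]
ft_force: [0.1, -1.0, -0.5]
opening: 0.507
grip_force: 0.0
```

Call:
{"fn": "move_arm", "kwargs": {
  "commands": [
    [[-0.01,0,-0.6],0,0.26],
    [[0,0,-0.9],0,0.26],
    [[0,0,-0.9],0,0.26],
    [[0,0,-0.7],0,0.26],
    [[0,0,0],0,0.26],
    [[0,0,0],0,-1],
    [[0,0,0],0,-1],
    [[0,0,0],0,-1],
    [[0,0,0],0,-1],
    [[0,0,0],0,-1]
  ]
}}

```text
t: 23.1
eef_pos: [581.7, 95.8, 236.6]
tcp_rot: [3.139, 0.0, 1.663]
ft_force: [0.8, -2.0, 6.4]
opening: 0.393
grip_force: 30.0
```

Call:
{"fn": "move_arm", "kwargs": {
  "commands": [
    [[-0.0125,0.14,0],0,-1],
    [[-0.0125,0.14,0],0,-1],
    [[-0.0125,0.14,0],0,-1],
    [[-0.0125,0.14,0],0,-1],
    [[-0.0125,0.14,0],0,-1],
    [[-0.0125,0.14,0],0,-1],
    [[-0.0125,0.14,0],0,-1],
    [[-0.0125,0.14,0],0,-1],
    [[-0.0125,0.14,0],0,-1],
    [[-0.0125,0.14,0],0,-1],
    [[0,0,0],0,-1]
  ]
}}

```text
t: 24.02
eef_pos: [578.0, 138.2, 236.6]
tcp_rot: [3.139, 0.0, 1.663]
ft_force: [0.2, -1.4, 7.5]
opening: 0.392
grip_force: 30.0
```

Call:
{"fn": "move_arm", "kwargs": {
  "commands": [
    [[0,0,0],0,0.26],
    [[0,0,0],0,0.26],
    [[0,0,0],0,0.26],
    [[0,0,0.5],0,0.26],
    [[0,0,1],0,0.26],
    [[0,0,1],0,0.26],
    [[0,0,1],0,0.26],
    [[0,-0.8,1],0,0.26],
    [[0,-0.9,1],0,0.26],
    [[0,-0.9,1],0,0.26],
    [[0,-0.9,1],0,0.26],
    [[0,-0.9,0.5],0,0.26],
    [[0,-0.5,0],0,0.26],
    [[0,0,0],0,0.26],
    [[0,0,0],0,0.26]
  ]
}}

```text
t: 25.27
eef_pos: [577.5, -9.4, 475.0]
tcp_rot: [-3.141, -0.0, 1.661]
ft_force: [1.1, -0.1, -0.0]
opening: 0.628
grip_force: 0.0
```

Run:
```python
from fitw import *
a=read_camera("wrist"); save(a,"w4.png"); print(env.state()["eef_pos"])
b=read_camera("scene")
cv2.imwrite("pics/end.png",np.hstack([cv2.resize(a["image"],(400,300)),cv2.resize(b["image"][150:300,140:340],(400,300))])[:,:,::-1])
b0=np.array([525.5,6.1,1.66])
for x in cut_out("log_middle",a)[:2]:
    ys,xs=np.nonzero(x["region"]); P=np.array([atz(a,(u,v),60.2) for u,v in zip(xs,ys)]); D=P[:,:2]-b0[:2]
    c,s=np.cos(b0[2]),np.sin(b0[2]); X=D@[c,s]; Y=D@[-s,c]; print(x["confidence"],np.percentile(X,[1,99]),np.percentile(Y,[2,98]))
```

```text
[577.509  -8.745 474.773]
0.92 [ 37.896 169.462] [-82.288 -46.344]
```

View pics/end.png

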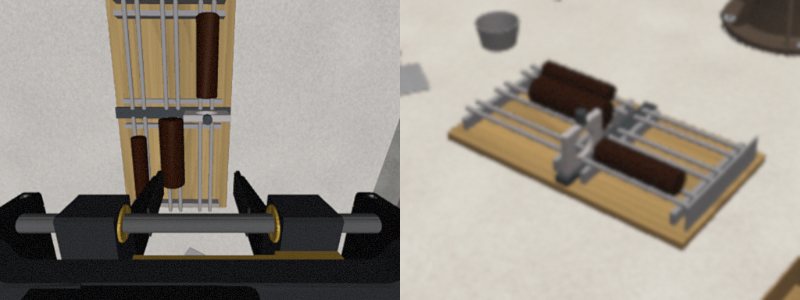

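The middle log, at (207,55) in the left view, lies on the out-feed rails at bench x ≈ 38–169, clear of the plate. The thick log is on its rails against the plate, and the thin log is untouched.

```bash
python3 -c "
from cell import env
print(env.job_done())"
```

```text
the job is handed in; nothing more can be done
None
```

The job is handed in: the thick log held at about 22 N against the plate without entering and stays on its rails, the middle log went through the hole and lies on the out-feed rails clear of the plate, and I left the thin log and bystanders alone (about 25 s of 72 s used).

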